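# Re-plan the tables on the host's sliding seating board

## Task

On the host's seating board, slide the table tiles one at a time into whichever place is empty until the long-table tile is in the corner with the brass stud (the window corner) and the square-table tile is in the corner diagonally opposite (the door corner), with all three tiles fully in their places. Keep the tiles in the board, and leave the toothpick pot, tea light and matchbox beside it where they are.

Things in the scene. Friction and masses are not known exactly. Their poses are not given: they have to be found in the camera images.
- board: seating board: fixed square wooden tray for 2x2 tiles (pitch 94 mm), 216 mm outside, 188 inside; floor at 4 mm, rails to 17 mm above the worktop. A lip (underside at 13.5 mm) reaches 10 mm in over the tile plates: they slide with 3 mm play but cannot lift out. No walls between places. Origin: centre of underside; x, y along the sides, z up; +x +y corner far left of the robot, turned up to 35 degrees.
- place_window (a point): centre of the window-corner place, board x +47, y +47 mm; a brass stud (24 mm foot, 20 mm dome, top at 30 mm) stands on the rail at this corner. The round tile starts here. Given at the height of the knobs' middle, 42 mm above the worktop; axes as the board's.
- place_door (a point): centre of the door-corner place, diagonally opposite to the stud, board x -47, y -47 mm; empty at the start. Given at the height of the knobs' middle, 42 mm above the worktop; axes as the board's.
- place_right (a point): centre of the place at board x +47, y -47 mm; the long or the square tile starts here. Given at the height of the knobs' middle, 42 mm above the worktop; axes as the board's.
- place_left (a point): centre of the place at board x -47, y +47 mm; the long or the square tile starts here. Given at the height of the knobs' middle, 42 mm above the worktop; axes as the board's.
- tile_long_grip (a point): long-table tile: loose wooden tile: pale plate 88x88x7 mm on the board's floor, stem 20 mm thick and 15 high, and on it the dark knob (model table), an oblong block 56 (along its x, which starts along the board's x) x 26 (along its y) x 32 mm high. Knob 26 to 58 mm above the worktop; 0.12 kg. Point: middle of the knob, on the tile's axis, 42 mm above the worktop; x, y along the tile's sides, z up.
- tile_square_grip (a point): square-table tile: loose wooden tile: pale plate 88x88x7 mm on the board's floor, stem 20 mm thick and 15 high, and on it the dark knob (model table), a square block 40x40x32 mm high, its sides along the tile's. Knob 26 to 58 mm above the worktop; 0.12 kg. Point: middle of the knob, on the tile's axis, 42 mm above the worktop; x, y along the tile's sides, z up.
- tile_round_grip (a point): round-table tile: loose wooden tile: pale plate 88x88x7 mm on the board's floor, stem 20 mm thick and 15 high, and on it the dark knob (model table), a round block, diameter 40 mm, 32 mm high. Knob 26 to 58 mm above the worktop; 0.12 kg. Point: middle of the knob, on the tile's axis, 42 mm above the worktop; x, y along the tile's sides, z up.
- toothpicks_c (a point): toothpick pot, 38 mm across, 72 mm high with the picks, loose beside the board's -y side; bystander. Point half-way up, on its axis.
- tealight_c (a point): tea light, 38 mm across, 17 mm high, loose in front of the board's -x side; bystander. Point half-way up, on its axis.
- matchbox_c (a point): matchbox, 36x57x15 mm, loose beside the board's +y side; bystander. Point at its centre.
Not all that is in view belongs to the job. What is shaped like the part that bears tile_long_grip but orange is not meant. Leave any turquoise look-alike of the part that bears tile_square_grip alone.

How it is judged:
By the outcome, as a careful person would: the job done as asked, in the order asked, and still so for the second after the job is handed in, with the robot touching nothing.
It also fails if it takes over 51 s, if anything falls off the work surface, if the arm or the gripper's body presses on something with over 40 N, if the wrist force passes 120 N, or if a joint passes its speed limit or range.

## Robot

A 7-joint arm with a two-finger parallel gripper is mounted at the origin on the work surface; the furniture and walls round the work are solid. World frame = base frame: x ahead of the robot, y to its left, z up, the work surface at z = 0. Lengths are in m, angles in rad, forces in N, time in s.
With the tool pointing down it reaches from about 0.425 to 0.875 m from the base axis. Payload 4.7 kg.
Tool frame: the origin (TCP) lies at the very end of the fingers, on their centre line; the grasp point (between the pads) lies 19 mm behind it; z points along the fingers, y is the line along which they close (so a half turn about z gives the same grasp; the last joint's range is limited). The gripper opens to 87 mm and grips with 3 to 60 N. Pads are 19 mm wide; open, the fingers measure 117 mm over their backs; the gripper's body (75 mm by 190 mm) begins 51 mm behind the grasp point.
Start: joints at [-1.322, 0.321, -0.07, 1.45, 0.023, 1.371, -0.057], TCP at [0.151, 0.632, 0.223] pointing down, gripper open.
Joint ranges: [-2.86, 2.86], [-0.3, 2.09], [-1.38, 1.24], [0.06, 2.45], [-1.56, 4.7], [0.09, 2.05], [-2.69, 2.69]. Speed limits (rad/s): [2.57, 2.57, 3.14, 3.14, 3.14, 3.14, 3.14].

## Interface

Orientations are given as a rotation vector (axis times angle).
In Python, from bench import ctrl, vision gives the robot as it stands.
- The arm moves only by the tool jog_arm, never from a script. Its argument "increments" is a list of rows, each an object of numbers: "tx", "ty", "tz": the shift along the tool's x, y, z in mm; "wx", "wy", "wz": the turn, a rotation vector about the tool's x, y, z in rad; "gripper": the opening, from 0 (shut) to 1 (fully open). In form: [{"tx": .., "ty": .., "tz": .., "wx": .., "wy": .., "wz": .., "gripper": ..}, ...]. A call has exactly 5 rows; each row is the pose to reach, as a shift and turn from the pose commanded when the call began, along the tool's axes at that moment; what a row does not reach only later rows make up. A row lasts 1/12 s, in which the tool goes at most 41.7 mm and 7.16 degrees, less where a joint would pass 70% of its speed; a pose out of reach is approached as far as the arm can. A call with a gripper value outside its range is refused whole. The fingers move at their own pace and stop on an object; "grip_force" is the grip in N (left out, the last holds). Time passes only in rows, so rows that repeat a pose let the fingers close, or fill a call up. It gives the time, the measured TCP pose, the force, the opening and the grip force at its end, in the units of the state.
- ctrl.get_state(): the state, without advancing time (a new reading comes with each control period).
- vision.get_image(name): name is "side" or "top"; returns a dict with "color" (480x640x3 uint8, blue, green, red), "fx", "fy", "cx", "cy" (pixels), "extrinsics" (4x4, takes a point from world to camera coordinates). Camera axes: x right, y down, z forward; pixel columns grow to the right and rows downward; lengths in m; the calibration is good to about 2 mm. A picture is of the moment at which its call begins. There is no depth.
- ctrl.close_job(): hands the job in; it is judged then, once.
Trained networks look in the newest picture that a camera, given by its name, has taken for a name from the list of things; names that differ only in an ending like _2 or _b are one class to them, and where a whole thing is asked for, a point or a joint stands for the part that bears it (a point fixed in the world has none). Each returns a list of dicts, best first, with "conf" (0 to 1); they miss things now and then, are a little off and sometimes report something else, mostly with a low value. They report only what shows in the picture. A call takes as long as a camera call. They do not tell look-alikes from the thing itself.
- vision.spot_in(camera, thing): "bbox" ([left, top, right, bottom] in pixels, round what is visible of it).
The state is a dict: "time": time; "joint_positions": joint angles; "qd": joint speeds; "joint_torque": joint torques, N m; "position": TCP position; "tool_rot": TCP orientation; "ft_force": force on the tool from outside, world axes, zero at the start; "torque": the same for the moment, N m; "grip_width": opening from 0.0 (shut) to 1.0 (fully open); "grip_force": force on a finger pad.
Only numpy, scipy, OpenCV 4.12 (cv2) and the standard library are available. Lean on these libraries where they do the work, as an engineer would, in place of code of your own. Each camera call takes 0.05 s, during which the arm holds its last target. There are 200 camera calls.

## Working session

There is one attempt and no reset: what is moved stays moved. The work goes in short steps, Python scripts to look and compute and a tool call to move; the robot and the scene stay as the last step left them, time stands still between calls to the robot, and variables do not carry over. Pictures are saved under pics/ and viewed, at most 10 in all, crops included, and the job is handed in when it is done.

Besides the shell and the picture viewer there is one more tool, called by a JSON object that holds its "name" and its "arguments", one argument or row to a line. jog_arm: Moves the arm, as the interface text tells. Its arguments: {"type":"object","properties":{"increments":{"type":"array"},"grip_force":{"type":"number"}},"required":["increments"]}

```bash
mkdir -p pics; python3 - <<'E'
from bench import ctrl, vision
import cv2,numpy as np
for n in("top","side"):
    i=vision.get_image(n);cv2.imwrite(f"pics/{n}0.png",i["color"])
    print(n,i["fx"],i["cx"],i["cy"],np.round(i["extrinsics"],3).tolist())
    for t in("board","tile_long_grip","tile_square_grip","tile_round_grip","toothpicks_c","tealight_c","matchbox_c"):
        print(t,[(np.round(d["bbox"]).tolist(),round(d["conf"],2)) for d in vision.spot_in(n,t)][:3])
s=ctrl.get_state();print(s)
E
```

```text
top 616.8896982557854 319.9451469444617 239.1095966347755 [[0.001, -1.0, -0.0, -0.0], [-0.986, -0.001, -0.165, 0.512], [0.165, 0.0, -0.986, 1.077], [0.0, 0.0, 0.0, 1.0]]
board [([264.0, 130.0, 416.0, 278.0], 0.62)]
tile_long_grip [([322.0, 304.0, 383.0, 368.0], 0.96), ([160.0, 195.0, 223.0, 255.0], 0.73), ([279.0, 187.0, 335.0, 238.0], 0.55)]
tile_square_grip [([415.0, 318.0, 473.0, 375.0], 0.82), ([345.0, 171.0, 401.0, 226.0], 0.79), ([224.0, 320.0, 280.0, 369.0], 0.78)]
tile_round_grip [([302.0, 147.0, 360.0, 199.0], 0.84), ([264.0, 256.0, 289.0, 278.0], 0.58)]
toothpicks_c [([406.0, 221.0, 426.0, 244.0], 0.6), ([265.0, 130.0, 418.0, 278.0], 0.38), ([232.0, 170.0, 272.0, 203.0], 0.32)]
tealight_c [([265.0, 255.0, 289.0, 274.0], 0.71)]
matchbox_c [([237.0, 173.0, 269.0, 206.0], 0.76)]
side 484.7342332306541 311.8740732357567 236.6743727784092 [[0.913, -0.406, 0.025, -0.435], [-0.167, -0.431, -0.887, 0.131], [0.371, 0.806, -0.462, 0.871], [0.0, 0.0, 0.0, 1.0]]
board [([313.0, 232.0, 422.0, 295.0], 0.81)]
tile_long_grip [([278.0, 191.0, 318.0, 222.0], 0.9), ([238.0, 261.0, 294.0, 302.
[... 380 characters left out ...]
ns': array([-1.32189394,  0.32096592, -0.07009793,  1.4504584 ,  0.02255698,
        1.37084613, -0.05691992]), 'qd': array([-4.58650169e-04, -9.33778266e-04,  1.47423273e-03,  9.42541716e-04,
        9.28357294e-04, -1.30570876e-05, -5.81221219e-04]), 'joint_torque': array([ 6.21813942e-04, -4.91040266e+01, -4.02813088e-01, -3.12749398e+01,
       -6.38675317e-02,  3.31048539e-02,  1.30951143e-06]), 'position': array([0.15123915, 0.63218339, 0.22262957]), 'tool_rot': array([3.67997408e-01, 3.11994899e+00, 1.66976008e-04]), 'ft_force': array([-0.22939309,  0.16828249, -0.82822959]), 'torque': array([ 0.01019956, -0.01744524,  0.00302052]), 'grip_force': 0.0, 'grip_width': 0.9953474581910308}
```

View pics/top0.png

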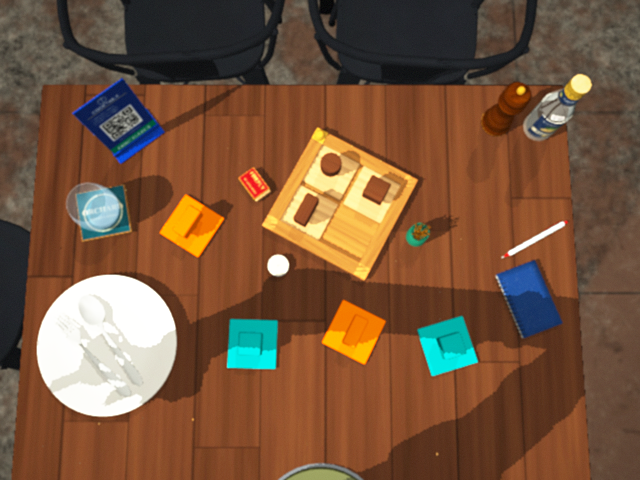

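View pics/side0.png

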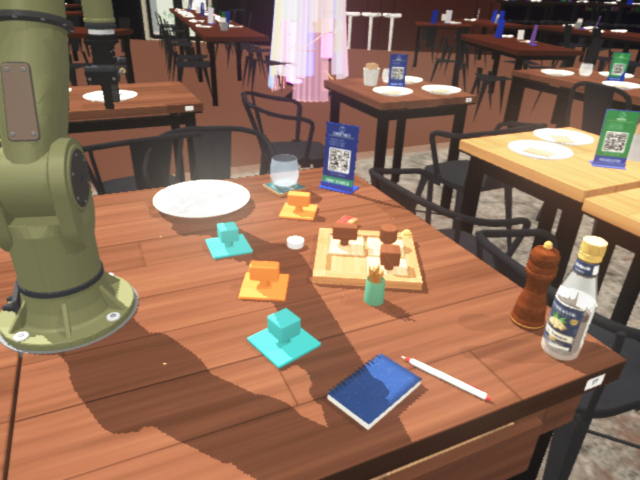

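Knob-like objects in the top view:
- **Oblong:** dark at (306,209) on the board, orange at (192,225) and (355,333).
- **Square:** dark at (376,188) on the board, turquoise at (252,345) and (447,345).

The dark ones in the board fit the description. The stud is at (319,135), so the window corner is at the top and the door place is empty at about (352,232). I'll confirm this in one crop.

```bash
python3 - <<'E'
import cv2
i=cv2.imread("pics/top0.png")[124:284,250:430]
cv2.imwrite("pics/crop.png",cv2.resize(i,None,fx=3.75,fy=3.75,interpolation=cv2.INTER_CUBIC)[:600,:800])
E
```

```text
(no output)
```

View pics/crop.png

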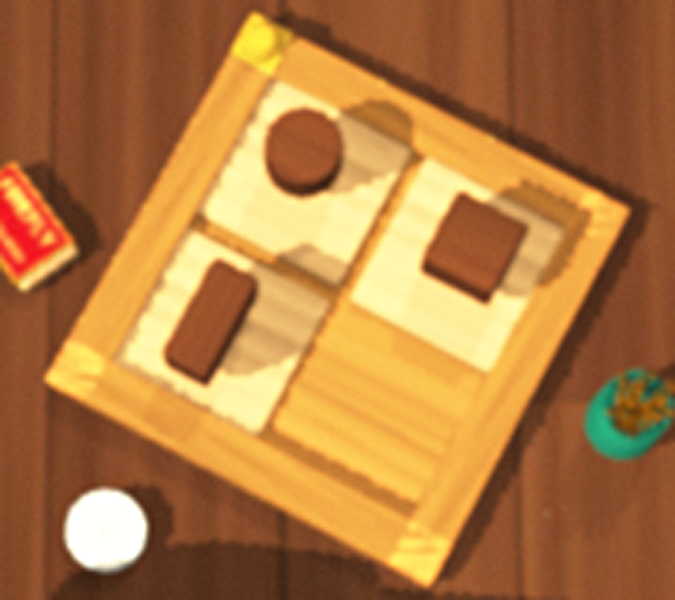

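The crop confirms it: round (304,147), square (477,242) and long (213,316) are dark knobs, with the stud at (262,42) and the door place empty.

```bash
cat >h.py <<'E'
import numpy as np
from bench import ctrl,vision
from scipy.spatial.transform import Rotation as R
def ray(i,uv,z):
    E=i["extrinsics"];c=-E[:3,:3].T@E[:3,3]
    d=E[:3,:3].T@np.array([(uv[0]-i["cx"])/i["fx"],(uv[1]-i["cy"])/i["fy"],1])
    return (c+d*(z-c[2])/d[2])[:2]
E
python3 - <<'E'
from h import *
i=vision.get_image("top")
f=lambda p,z: ray(i,(250+(p[0]+.5)/3.75-.5,124+(p[1]+.5)/3.75-.5),z)
C=np.array([f(p,.017) for p in((254,12),(630,207),(432,585),(46,380))])
c=C.mean(0);print(c,C.round(4).tolist(),[np.linalg.norm(C[k]-C[k-1]).round(4) for k in range(4)])
# x dir: right-bottom & top-left ; y: top-right & left-bottom
X=C[0]-C[3]+C[1]-C[2];Y=C[0]-C[1]+C[3]-C[2]
th=np.arctan2(X[1],X[0]);th2=np.arctan2(-Y[0],Y[1]);print("th",np.degrees([th,th2]))
th=(th+th2)/2;r=np.array([[np.cos(th),-np.sin(th)],[np.sin(th),np.cos(th)]])
for n,p,b in(("round",(304,147),(47,47)),("sq",(477,242),(47,-47)),("long",(213,316),(-47,47))):
    w=f(p,.058);print(n,w.round(4),"board mm",(r.T@(w-c)*1000).round(1),"nominal",(c+r@np.array(b)/1000).round(4))
print("door",(c+r@np.array([-.047,-.047])).round(4))
s=ctrl.get_state();M=R.from_rotvec(s["tool_rot"]).as_matrix();print(M.round(3),s["time"])
for k in range(-1,2):
    pass
ty=M[:2,1];print("tool y yaw",np.degrees(np.arctan2(ty[1],ty[0])))
E
```

```text
[ 0.58737453 -0.03803822] [[0.7342, 0.0054], [0.6317, -0.184], [0.4408, -0.0822], [0.5428, 0.1085]] [np.float64(0.2174), np.float64(0.2154), np.float64(0.2163), np.float64(0.2163)]
th [-28.18935816 -28.28340314]
round [ 0.6506 -0.0192] board mm [46.8 46.5] nominal [ 0.651  -0.0189]
sq [ 0.6031 -0.1028] board mm [ 44.5 -49.6] nominal [ 0.6065 -0.1017]
long [0.5664 0.0247] board mm [-48.2  45.4] nominal [0.5682 0.0256]
door [ 0.5237 -0.0572]
[[-0.973  0.233  0.   ]
 [ 0.233  0.973  0.   ]
 [-0.     0.    -1.   ]] 0.85
tool y yaw 76.548774061448
```

{"name": "jog_arm", "arguments": {
  "increments": [
    {"tx": -27, "ty": -27, "wz": 0.122},
    {"tx": -54, "ty": -54, "wz": 0.244},
    {"tx": -81, "ty": -81, "wz": 0.366},
    {"tx": -108, "ty": -108, "wz": 0.488},
    {"tx": -135, "ty": -134, "wz": 0.61}
  ]
}}

```text
validation failed for argument at $.in...
```

{"name": "jog_arm", "arguments": {
  "increments": [
    {"tx": -27, "ty": -27, "tz": 0, "wx": 0, "wy": 0, "wz": 0.122, "gripper": 1},
    {"tx": -54, "ty": -54, "tz": 0, "wx": 0, "wy": 0, "wz": 0.244, "gripper": 1},
    {"tx": -81, "ty": -81, "tz": 0, "wx": 0, "wy": 0, "wz": 0.366, "gripper": 1},
    {"tx": -108, "ty": -108, "tz": 0, "wx": 0, "wy": 0, "wz": 0.488, "gripper": 1},
    {"tx": -135, "ty": -134, "tz": 0, "wx": 0, "wy": 0, "wz": 0.61, "gripper": 1}
  ],
  "grip_force": 25
}}

```text
time: 1.27
position: [0.2521, 0.4687, 0.2227]
tool_rot: [-1.296, -2.862, -0.001]
ft_force: [0.6, -0.3, 0.5]
grip_width: 1.001
grip_force: 0.0
```

{"name": "jog_arm", "arguments": {
  "increments": [
    {"tx": -37, "ty": -7, "tz": 0, "wx": 0, "wy": 0, "wz": 0.122, "gripper": 1},
    {"tx": -75, "ty": -13, "tz": 0, "wx": 0, "wy": 0, "wz": 0.244, "gripper": 1},
    {"tx": -112, "ty": -20, "tz": 0, "wx": 0, "wy": 0, "wz": 0.366, "gripper": 1},
    {"tx": -150, "ty": -26, "tz": 0, "wx": 0, "wy": 0, "wz": 0.488, "gripper": 1},
    {"tx": -187, "ty": -33, "tz": 0, "wx": 0, "wy": 0, "wz": 0.61, "gripper": 1}
  ]
}}

```text
time: 1.68
position: [0.3517, 0.307, 0.2229]
tool_rot: [-2.096, -2.34, -0.002]
ft_force: [0.9, 0.8, -0.2]
grip_width: 1.002
grip_force: 0.0
```

{"name": "jog_arm", "arguments": {
  "increments": [
    {"tx": -34, "ty": 16, "tz": 0, "wx": 0, "wy": 0, "wz": 0.122, "gripper": 1},
    {"tx": -69, "ty": 32, "tz": 0, "wx": 0, "wy": 0, "wz": 0.244, "gripper": 1},
    {"tx": -103, "ty": 48, "tz": 0, "wx": 0, "wy": 0, "wz": 0.366, "gripper": 1},
    {"tx": -138, "ty": 64, "tz": 0, "wx": 0, "wy": 0, "wz": 0.488, "gripper": 1},
    {"tx": -172, "ty": 80, "tz": 0, "wx": 0, "wy": 0, "wz": 0.61, "gripper": 1}
  ]
}}

```text
time: 2.1
position: [0.4509, 0.1453, 0.223]
tool_rot: [-2.702, -1.602, -0.002]
ft_force: [-0.1, 0.5, -0.2]
grip_width: 0.996
grip_force: 0.0
```

```bash
cat >>h.py <<'E'
def go(*targets):
    s=ctrl.get_state();M=R.from_rotvec(s["tool_rot"]).as_matrix()
    print(s["time"],s["position"].round(4),s["ft_force"].round(1),s["grip_width"].round(3),"wz needed",np.arctan2(M[1,1],M[0,1])+np.radians(28.2),"tilt",M[2].round(4))
    for t in targets: print(t,"->",(M.T@(np.array(t)-s["position"])*1000).round(1))
E
python3 -c "
from h import *
go((.605,-.102,.15),(.605,-.102,.023))"
```

```text
Traceback (most recent call last):
  File "h.py", line 10, in go
    print(s["time"],s["position"].round(4),s["ft_force"].round(1),s["grip_width"].round(3),"wz needed",np.arctan2(M[1,1],M[0,1])+np.radians(28.2),"tilt",M[2].round(4))
                                                                  ^^^^^^^^^^^^^^^^^^^^^
AttributeError: 'float' object has no attribute 'round'
```

```bash
sed -i 's/s\["grip_width"\].round(3)/round(s["grip_width"],3)/' h.py
python3 -c "
from h import *
go((.605,-.102,.15),(.605,-.102,.023))"
```

```text
2.1 [0.4509 0.1453 0.223 ] [-0.1  0.5 -0.2] 0.996 wz needed -0.007902636541892993 tilt [ 1.3e-03  4.0e-04 -1.0e+00]
(0.605, -0.102, 0.15) -> [-143.2  253.7   72.9]
(0.605, -0.102, 0.023) -> [-143.4  253.7  199.9]
```

{"name": "jog_arm", "arguments": {
  "increments": [
    {"tx": -20, "ty": 35, "tz": 0, "wx": 0, "wy": 0, "wz": -0.008, "gripper": 1},
    {"tx": -40, "ty": 70, "tz": 0, "wx": 0, "wy": 0, "wz": -0.008, "gripper": 1},
    {"tx": -60, "ty": 106, "tz": 0, "wx": 0, "wy": 0, "wz": -0.008, "gripper": 1},
    {"tx": -80, "ty": 141, "tz": 0, "wx": 0, "wy": 0, "wz": -0.008, "gripper": 1},
    {"tx": -100, "ty": 176, "tz": 0, "wx": 0, "wy": 0, "wz": -0.008, "gripper": 1}
  ]
}}

```text
time: 2.52
position: [0.5586, -0.0261, 0.2231]
tool_rot: [2.69, 1.622, 0.002]
ft_force: [0.9, 0.1, 0.2]
grip_width: 1.0
grip_force: 0.0
```

{"name": "jog_arm", "arguments": {
  "increments": [
    {"tx": -15, "ty": 26, "tz": 10, "wx": 0, "wy": 0, "wz": 0, "gripper": 1},
    {"tx": -30, "ty": 52, "tz": 25, "wx": 0, "wy": 0, "wz": 0, "gripper": 1},
    {"tx": -43, "ty": 77, "tz": 45, "wx": 0, "wy": 0, "wz": 0, "gripper": 1},
    {"tx": -43, "ty": 77, "tz": 70, "wx": 0, "wy": 0, "wz": 0, "gripper": 1},
    {"tx": -43, "ty": 77, "tz": 90, "wx": 0, "wy": 0, "wz": 0, "gripper": 1}
  ]
}}

```text
time: 2.93
position: [0.6058, -0.101, 0.131]
tool_rot: [2.693, 1.616, -0.002]
ft_force: [0.0, 0.6, -0.1]
grip_width: 1.0
grip_force: 0.0
```

```bash
python3 -c "
from h import *
go((.605,-.102,.026))"
```

```text
2.9333 [ 0.6058 -0.101   0.131 ] [ 0.   0.6 -0.1] 1.0 wz needed 0.0025761346711214994 tilt [-1.7e-03  2.0e-04 -1.0e+00]
(0.605, -0.102, 0.026) -> [ -1.1  -0.2 105. ]
```

{"name": "jog_arm", "arguments": {
  "increments": [
    {"tx": -1, "ty": 0, "tz": 30, "wx": 0, "wy": 0, "wz": 0, "gripper": 1},
    {"tx": -1, "ty": 0, "tz": 60, "wx": 0, "wy": 0, "wz": 0, "gripper": 1},
    {"tx": -1, "ty": 0, "tz": 85, "wx": 0, "wy": 0, "wz": 0, "gripper": 1},
    {"tx": -1, "ty": 0, "tz": 100, "wx": 0, "wy": 0, "wz": 0, "gripper": 1},
    {"tx": -1, "ty": 0, "tz": 105, "wx": 0, "wy": 0, "wz": 0, "gripper": 1}
  ]
}}

```text
time: 3.35
position: [0.6031, -0.0987, 0.0245]
tool_rot: [-2.688, -1.621, 0.007]
ft_force: [0.4, 0.4, 0.5]
grip_width: 1.002
grip_force: 0.0
```

{"name": "jog_arm", "arguments": {
  "increments": [
    {"tx": 0, "ty": 0, "tz": 0, "wx": 0, "wy": 0, "wz": 0, "gripper": 0},
    {"tx": 0, "ty": 0, "tz": 0, "wx": 0, "wy": 0, "wz": 0, "gripper": 0},
    {"tx": 0, "ty": 0, "tz": 0, "wx": 0, "wy": 0, "wz": 0, "gripper": 0},
    {"tx": 0, "ty": 0, "tz": 0, "wx": 0, "wy": 0, "wz": 0, "gripper": 0},
    {"tx": 0, "ty": 0, "tz": 0, "wx": 0, "wy": 0, "wz": 0, "gripper": 0}
  ],
  "grip_force": 20
}}

```text
time: 3.77
position: [0.6062, -0.0993, 0.0288]
tool_rot: [2.69, 1.621, 0.003]
ft_force: [0.1, 0.4, -0.4]
grip_width: 0.702
grip_force: 0.0
```

```bash
python3 -c "
from h import *
go((.5237,-.0572,.026))"
```

```text
3.7667 [ 0.6062 -0.0993  0.0288] [ 0.1  0.4 -0.4] 0.702 wz needed 0.006277467308172746 tilt [ 0.0013  0.0019 -1.    ]
(0.5237, -0.0572, 0.026) -> [ -1.3 -92.6   2.7]
```

{"name": "jog_arm", "arguments": {
  "increments": [
    {"tx": 0, "ty": 0, "tz": 0, "wx": 0, "wy": 0, "wz": 0, "gripper": 0},
    {"tx": 0, "ty": 0, "tz": 0, "wx": 0, "wy": 0, "wz": 0, "gripper": 0},
    {"tx": 0, "ty": 0, "tz": 0, "wx": 0, "wy": 0, "wz": 0, "gripper": 0},
    {"tx": 0, "ty": 0, "tz": 0, "wx": 0, "wy": 0, "wz": 0, "gripper": 0},
    {"tx": 0, "ty": 0, "tz": 0, "wx": 0, "wy": 0, "wz": 0, "gripper": 0}
  ]
}}

```text
time: 4.18
position: [0.6055, -0.0992, 0.0278]
tool_rot: [2.69, 1.622, 0.001]
ft_force: [0.1, 1.7, 1.9]
grip_width: 0.458
grip_force: 20.0
```

```bash
python3 -c "
from h import *
go((.5237,-.0572,.026))"
```

```text
4.1833 [ 0.6055 -0.0992  0.0278] [0.1 1.7 1.9] 0.458 wz needed 0.006320183561871473 tilt [ 3.e-04  3.e-04 -1.e+00]
(0.5237, -0.0572, 0.026) -> [ -1.1 -91.9   1.8]
```

{"name": "jog_arm", "arguments": {
  "increments": [
    {"tx": 0, "ty": -8, "tz": 0, "wx": 0, "wy": 0, "wz": 0, "gripper": 0},
    {"tx": 0, "ty": -18, "tz": 0, "wx": 0, "wy": 0, "wz": 0, "gripper": 0},
    {"tx": 0, "ty": -30, "tz": 0, "wx": 0, "wy": 0, "wz": 0, "gripper": 0},
    {"tx": 0, "ty": -42, "tz": 0, "wx": 0, "wy": 0, "wz": 0, "gripper": 0},
    {"tx": 0, "ty": -54, "tz": 0, "wx": 0, "wy": 0, "wz": 0, "gripper": 0}
  ]
}}

```text
time: 4.6
position: [0.5568, -0.0736, 0.0278]
tool_rot: [2.69, 1.621, 0.001]
ft_force: [1.9, -1.1, 1.8]
grip_width: 0.459
grip_force: 20.0
```

{"name": "jog_arm", "arguments": {
  "increments": [
    {"tx": 0, "ty": -12, "tz": 0, "wx": 0, "wy": 0, "wz": 0, "gripper": 0},
    {"tx": 0, "ty": -23, "tz": 0, "wx": 0, "wy": 0, "wz": 0, "gripper": 0},
    {"tx": 0, "ty": -31, "tz": 0, "wx": 0, "wy": 0, "wz": 0, "gripper": 0},
    {"tx": 0, "ty": -37, "tz": 0, "wx": 0, "wy": 0, "wz": 0, "gripper": 0},
    {"tx": 0, "ty": -38, "tz": 0, "wx": 0, "wy": 0, "wz": 0, "gripper": 0}
  ]
}}

```text
time: 5.02
position: [0.5233, -0.0556, 0.0278]
tool_rot: [-2.69, -1.622, -0.001]
ft_force: [1.0, 0.3, 1.9]
grip_width: 0.456
grip_force: 20.0
```

```bash
python3 -c "
from h import *
go((.5237,-.0572,.026))"
```

```text
5.0167 [ 0.5233 -0.0556  0.0278] [1.  0.3 1.9] 0.456 wz needed 0.006827026832537664 tilt [ 8.e-04 -1.e-04 -1.e+00]
(0.5237, -0.0572, 0.026) -> [-1.2  1.1  1.8]
```

{"name": "jog_arm", "arguments": {
  "increments": [
    {"tx": 0, "ty": 0, "tz": 0, "wx": 0, "wy": 0, "wz": 0, "gripper": 0.85},
    {"tx": 0, "ty": 0, "tz": 0, "wx": 0, "wy": 0, "wz": 0, "gripper": 0.85},
    {"tx": 0, "ty": 0, "tz": 0, "wx": 0, "wy": 0, "wz": 0, "gripper": 0.85},
    {"tx": 0, "ty": 0, "tz": 0, "wx": 0, "wy": 0, "wz": 0, "gripper": 0.85},
    {"tx": 0, "ty": 0, "tz": 0, "wx": 0, "wy": 0, "wz": 0, "gripper": 0.85}
  ]
}}

```text
time: 5.43
position: [0.5238, -0.0564, 0.0272]
tool_rot: [-2.691, -1.621, 0.001]
ft_force: [0.0, -0.6, -0.1]
grip_width: 0.752
grip_force: 0.0
```

{"name": "jog_arm", "arguments": {
  "increments": [
    {"tx": 0, "ty": 0, "tz": -15, "wx": 0, "wy": 0, "wz": 0, "gripper": 0.85},
    {"tx": 0, "ty": 0, "tz": -35, "wx": 0, "wy": 0, "wz": 0, "gripper": 0.85},
    {"tx": 0, "ty": 0, "tz": -60, "wx": 0, "wy": 0, "wz": 0, "gripper": 0.85},
    {"tx": 0, "ty": 0, "tz": -85, "wx": 0, "wy": 0, "wz": 0, "gripper": 0.85},
    {"tx": 0, "ty": 0, "tz": -105, "wx": 0, "wy": 0, "wz": 0, "gripper": 0.85}
  ]
}}

```text
time: 5.85
position: [0.5243, -0.0566, 0.1341]
tool_rot: [2.691, 1.621, 0.001]
ft_force: [0.6, -0.5, -0.6]
grip_width: 0.846
grip_force: 0.0
```

```bash
python3 -c "
from h import *
go((.6508,-.019,.13))"
```

```text
5.85 [ 0.5243 -0.0566  0.1341] [ 0.6 -0.5 -0.6] 0.846 wz needed 0.005619247920272852 tilt [ 3.e-04  8.e-04 -1.e+00]
(0.6508, -0.019, 0.13) -> [92.4 94.2  4.2]
```

{"name": "jog_arm", "arguments": {
  "increments": [
    {"tx": 18, "ty": 18, "tz": 0, "wx": 0, "wy": 0, "wz": 0, "gripper": 0.85},
    {"tx": 44, "ty": 45, "tz": 0, "wx": 0, "wy": 0, "wz": 0, "gripper": 0.85},
    {"tx": 68, "ty": 69, "tz": 0, "wx": 0, "wy": 0, "wz": 0, "gripper": 0.85},
    {"tx": 86, "ty": 88, "tz": 0, "wx": 0, "wy": 0, "wz": 0, "gripper": 0.85},
    {"tx": 92, "ty": 94, "tz": 0, "wx": 0, "wy": 0, "wz": 0, "gripper": 0.85}
  ]
}}

```text
time: 6.27
position: [0.6531, -0.0164, 0.1316]
tool_rot: [2.687, 1.625, 0.001]
ft_force: [-0.4, 0.2, 0.0]
grip_width: 0.854
grip_force: 0.0
```

{"name": "jog_arm", "arguments": {
  "increments": [
    {"tx": 0, "ty": 0, "tz": 30, "wx": 0, "wy": 0, "wz": 0, "gripper": 0.85},
    {"tx": 0, "ty": 0, "tz": 60, "wx": 0, "wy": 0, "wz": 0, "gripper": 0.85},
    {"tx": 0, "ty": 0, "tz": 85, "wx": 0, "wy": 0, "wz": 0, "gripper": 0.85},
    {"tx": 0, "ty": 0, "tz": 100, "wx": 0, "wy": 0, "wz": 0, "gripper": 0.85},
    {"tx": 0, "ty": 0, "tz": 106, "wx": 0, "wy": 0, "wz": 0, "gripper": 0.85}
  ]
}}

```text
time: 6.68
position: [0.6476, -0.0191, 0.0236]
tool_rot: [-2.689, -1.62, 0.007]
ft_force: [-0.6, 0.3, 0.5]
grip_width: 0.85
grip_force: 0.0
```

{"name": "jog_arm", "arguments": {
  "increments": [
    {"tx": 0, "ty": 0, "tz": 0, "wx": 0, "wy": 0, "wz": 0, "gripper": 0},
    {"tx": 0, "ty": 0, "tz": 0, "wx": 0, "wy": 0, "wz": 0, "gripper": 0},
    {"tx": 0, "ty": 0, "tz": 0, "wx": 0, "wy": 0, "wz": 0, "gripper": 0},
    {"tx": 0, "ty": 0, "tz": 0, "wx": 0, "wy": 0, "wz": 0, "gripper": 0},
    {"tx": 0, "ty": 0, "tz": 0, "wx": 0, "wy": 0, "wz": 0, "gripper": 0}
  ]
}}

```text
time: 7.1
position: [0.651, -0.0188, 0.0281]
tool_rot: [2.69, 1.621, 0.004]
ft_force: [-0.6, -0.1, 0.0]
grip_width: 0.557
grip_force: 0.0
```

{"name": "jog_arm", "arguments": {
  "increments": [
    {"tx": 0, "ty": 0, "tz": 0, "wx": 0, "wy": 0, "wz": 0, "gripper": 0},
    {"tx": 0, "ty": 0, "tz": 0, "wx": 0, "wy": 0, "wz": 0, "gripper": 0},
    {"tx": 0, "ty": 0, "tz": 0, "wx": 0, "wy": 0, "wz": 0, "gripper": 0},
    {"tx": 0, "ty": 0, "tz": 0, "wx": 0, "wy": 0, "wz": 0, "gripper": 0},
    {"tx": 0, "ty": 0, "tz": 0, "wx": 0, "wy": 0, "wz": 0, "gripper": 0}
  ]
}}

```text
time: 7.52
position: [0.651, -0.0189, 0.0276]
tool_rot: [2.69, 1.621, 0.003]
ft_force: [0.0, -0.3, 5.4]
grip_width: 0.454
grip_force: 20.0
```

```bash
python3 -c "
from h import *
go((.6065,-.1017,.027))"
```

```text
7.5167 [ 0.651  -0.0189  0.0276] [ 0.  -0.3  5.4] 0.454 wz needed 0.006215946439363573 tilt [ 0.0011  0.0018 -1.    ]
(0.6065, -0.1017, 0.027) -> [-94.   -0.7   0.5]
```

{"name": "jog_arm", "arguments": {
  "increments": [
    {"tx": -8, "ty": 0, "tz": 0, "wx": 0, "wy": 0, "wz": 0, "gripper": 0},
    {"tx": -18, "ty": 0, "tz": 0, "wx": 0, "wy": 0, "wz": 0, "gripper": 0},
    {"tx": -30, "ty": 0, "tz": 0, "wx": 0, "wy": 0, "wz": 0, "gripper": 0},
    {"tx": -42, "ty": 0, "tz": 0, "wx": 0, "wy": 0, "wz": 0, "gripper": 0},
    {"tx": -54, "ty": 0, "tz": 0, "wx": 0, "wy": 0, "wz": 0, "gripper": 0}
  ]
}}

```text
time: 7.93
position: [0.6263, -0.0647, 0.0276]
tool_rot: [-2.689, -1.624, -0.006]
ft_force: [1.8, 3.3, 4.4]
grip_width: 0.459
grip_force: 20.0
```

{"name": "jog_arm", "arguments": {
  "increments": [
    {"tx": -12, "ty": 0, "tz": 0, "wx": 0, "wy": 0, "wz": 0, "gripper": 0},
    {"tx": -23, "ty": 0, "tz": 0, "wx": 0, "wy": 0, "wz": 0, "gripper": 0},
    {"tx": -32, "ty": 0, "tz": 0, "wx": 0, "wy": 0, "wz": 0, "gripper": 0},
    {"tx": -38, "ty": 0, "tz": 0, "wx": 0, "wy": 0, "wz": 0, "gripper": 0},
    {"tx": -40, "ty": 0, "tz": 0, "wx": 0, "wy": 0, "wz": 0, "gripper": 0}
  ]
}}

```text
time: 8.35
position: [0.6071, -0.1014, 0.0276]
tool_rot: [-2.691, -1.621, -0.005]
ft_force: [2.4, 3.6, 5.8]
grip_width: 0.454
grip_force: 20.0
```

```bash
python3 -c "
from h import *
go((.6065,-.1017,.027))"
```

```text
8.35 [ 0.6071 -0.1014  0.0276] [2.4 3.6 5.8] 0.454 wz needed 0.0056754146251324356 tilt [ 0.003   0.0015 -1.    ]
(0.6065, -0.1017, 0.027) -> [-0.5 -0.4  0.6]
```

Release, rise, and picture-check while moving to the long tile.

{"name": "jog_arm", "arguments": {
  "increments": [
    {"tx": 0, "ty": 0, "tz": 0, "wx": 0, "wy": 0, "wz": 0, "gripper": 1},
    {"tx": 0, "ty": 0, "tz": 0, "wx": 0, "wy": 0, "wz": 0, "gripper": 1},
    {"tx": 0, "ty": 0, "tz": 0, "wx": 0, "wy": 0, "wz": 0, "gripper": 1},
    {"tx": 0, "ty": 0, "tz": 0, "wx": 0, "wy": 0, "wz": 0, "gripper": 1},
    {"tx": 0, "ty": 0, "tz": 0, "wx": 0, "wy": 0, "wz": 0, "gripper": 1}
  ]
}}

```text
time: 8.77
position: [0.6057, -0.1019, 0.0261]
tool_rot: [-2.69, -1.622, 0.001]
ft_force: [-0.3, -0.6, 0.2]
grip_width: 0.745
grip_force: 0.0
```

{"name": "jog_arm", "arguments": {
  "increments": [
    {"tx": 0, "ty": 0, "tz": -15, "wx": 0, "wy": 0, "wz": 0, "gripper": 1},
    {"tx": 0, "ty": 0, "tz": -35, "wx": 0, "wy": 0, "wz": 0, "gripper": 1},
    {"tx": 0, "ty": 0, "tz": -60, "wx": 0, "wy": 0, "wz": 0, "gripper": 1},
    {"tx": 0, "ty": 0, "tz": -85, "wx": 0, "wy": 0, "wz": 0, "gripper": 1},
    {"tx": 0, "ty": 0, "tz": -105, "wx": 0, "wy": 0, "wz": 0, "gripper": 1}
  ]
}}

```text
time: 9.18
position: [0.6063, -0.1022, 0.1331]
tool_rot: [2.69, 1.621, 0.001]
ft_force: [0.4, -0.5, 0.6]
grip_width: 0.993
grip_force: 0.0
```

```bash
python3 -c "
from h import *
go((.5672,.025,.13))"
```

```text
9.1833 [ 0.6063 -0.1022  0.1331] [ 0.4 -0.5  0.6] 0.993 wz needed 0.005944452780553389 tilt [ 1.e-04  7.e-04 -1.e+00]
(0.5672, 0.025, 0.13) -> [ 94.2 -94.    3.1]
```

{"name": "jog_arm", "arguments": {
  "increments": [
    {"tx": 18, "ty": -18, "tz": 0, "wx": 0, "wy": 0, "wz": 0, "gripper": 1},
    {"tx": 45, "ty": -45, "tz": 0, "wx": 0, "wy": 0, "wz": 0, "gripper": 1},
    {"tx": 69, "ty": -69, "tz": 0, "wx": 0, "wy": 0, "wz": 0, "gripper": 1},
    {"tx": 88, "ty": -88, "tz": 0, "wx": 0, "wy": 0, "wz": 0, "gripper": 1},
    {"tx": 94, "ty": -94, "tz": 0, "wx": 0, "wy": 0, "wz": 0, "gripper": 1}
  ]
}}

```text
time: 9.6
position: [0.5654, 0.031, 0.1311]
tool_rot: [-2.682, -1.629, -0.0]
ft_force: [0.3, 1.0, 0.2]
grip_width: 0.996
grip_force: 0.0
```

{"name": "jog_arm", "arguments": {
  "increments": [
    {"tx": 0, "ty": 0, "tz": 0, "wx": 0, "wy": 0, "wz": 0, "gripper": 1},
    {"tx": 0, "ty": 0, "tz": 30, "wx": 0, "wy": 0, "wz": 0, "gripper": 1},
    {"tx": 0, "ty": 0, "tz": 65, "wx": 0, "wy": 0, "wz": 0, "gripper": 1},
    {"tx": 0, "ty": 0, "tz": 95, "wx": 0, "wy": 0, "wz": 0, "gripper": 1},
    {"tx": 0, "ty": 0, "tz": 105, "wx": 0, "wy": 0, "wz": 0, "gripper": 1}
  ]
}}

```text
time: 10.02
position: [0.5639, 0.0225, 0.0224]
tool_rot: [-2.692, -1.618, 0.011]
ft_force: [-1.6, 0.0, 0.0]
grip_width: 0.996
grip_force: 0.0
```

{"name": "jog_arm", "arguments": {
  "increments": [
    {"tx": 0, "ty": 0, "tz": 0, "wx": 0, "wy": 0, "wz": 0, "gripper": 0},
    {"tx": 0, "ty": 0, "tz": 0, "wx": 0, "wy": 0, "wz": 0, "gripper": 0},
    {"tx": 0, "ty": 0, "tz": 0, "wx": 0, "wy": 0, "wz": 0, "gripper": 0},
    {"tx": 0, "ty": 0, "tz": 0, "wx": 0, "wy": 0, "wz": 0, "gripper": 0},
    {"tx": 0, "ty": 0, "tz": 0, "wx": 0, "wy": 0, "wz": 0, "gripper": 0}
  ]
}}

```text
time: 10.43
position: [0.5683, 0.0251, 0.0283]
tool_rot: [2.69, 1.621, 0.005]
ft_force: [-0.2, -0.3, 0.5]
grip_width: 0.702
grip_force: 0.0
```

{"name": "jog_arm", "arguments": {
  "increments": [
    {"tx": 0, "ty": 0, "tz": 0, "wx": 0, "wy": 0, "wz": 0, "gripper": 0},
    {"tx": 0, "ty": 0, "tz": 0, "wx": 0, "wy": 0, "wz": 0, "gripper": 0},
    {"tx": 0, "ty": 0, "tz": 0, "wx": 0, "wy": 0, "wz": 0, "gripper": 0},
    {"tx": 0, "ty": 0, "tz": 0, "wx": 0, "wy": 0, "wz": 0, "gripper": 0},
    {"tx": 0, "ty": 0, "tz": 0, "wx": 0, "wy": 0, "wz": 0, "gripper": 0}
  ]
}}

```text
time: 10.85
position: [0.5677, 0.0253, 0.0278]
tool_rot: [2.69, 1.622, 0.003]
ft_force: [-1.0, 0.0, 6.5]
grip_width: 0.641
grip_force: 20.0
```

```bash
python3 -c "
from h import *
go((.651,-.0189,.027))"
```

```text
10.85 [0.5677 0.0253 0.0278] [-1.   0.   6.5] 0.641 wz needed 0.0063713839929190885 tilt [ 0.0015  0.0011 -1.    ]
(0.651, -0.0189, 0.027) -> [-0.2 94.3  0.9]
```

{"name": "jog_arm", "arguments": {
  "increments": [
    {"tx": 0, "ty": 8, "tz": 0, "wx": 0, "wy": 0, "wz": 0, "gripper": 0},
    {"tx": 0, "ty": 18, "tz": 0, "wx": 0, "wy": 0, "wz": 0, "gripper": 0},
    {"tx": 0, "ty": 30, "tz": 0, "wx": 0, "wy": 0, "wz": 0, "gripper": 0},
    {"tx": 0, "ty": 42, "tz": 0, "wx": 0, "wy": 0, "wz": 0, "gripper": 0},
    {"tx": 0, "ty": 54, "tz": 0, "wx": 0, "wy": 0, "wz": 0, "gripper": 0}
  ]
}}

```text
time: 11.27
position: [0.6143, 0.0018, 0.0277]
tool_rot: [-2.686, -1.622, 0.0]
ft_force: [-5.6, 3.5, 11.3]
grip_width: 0.642
grip_force: 20.0
```

{"name": "jog_arm", "arguments": {
  "increments": [
    {"tx": 0, "ty": 12, "tz": 0, "wx": 0, "wy": 0, "wz": 0, "gripper": 0},
    {"tx": 0, "ty": 23, "tz": 0, "wx": 0, "wy": 0, "wz": 0, "gripper": 0},
    {"tx": 0, "ty": 32, "tz": 0, "wx": 0, "wy": 0, "wz": 0, "gripper": 0},
    {"tx": 0, "ty": 38, "tz": 0, "wx": 0, "wy": 0, "wz": 0, "gripper": 0},
    {"tx": 0, "ty": 40, "tz": 0, "wx": 0, "wy": 0, "wz": 0, "gripper": 0}
  ]
}}

```text
time: 11.68
position: [0.6499, -0.0176, 0.0277]
tool_rot: [-2.688, -1.621, 0.0]
ft_force: [-6.2, 3.9, 11.2]
grip_width: 0.639
grip_force: 20.0
```

{"name": "jog_arm", "arguments": {
  "increments": [
    {"tx": 0, "ty": 0, "tz": 0, "wx": 0, "wy": 0, "wz": 0, "gripper": 1},
    {"tx": 0, "ty": 0, "tz": 0, "wx": 0, "wy": 0, "wz": 0, "gripper": 1},
    {"tx": 0, "ty": 0, "tz": 0, "wx": 0, "wy": 0, "wz": 0, "gripper": 1},
    {"tx": 0, "ty": 0, "tz": 0, "wx": 0, "wy": 0, "wz": 0, "gripper": 1},
    {"tx": 0, "ty": 0, "tz": 0, "wx": 0, "wy": 0, "wz": 0, "gripper": 1}
  ]
}}

```text
time: 12.1
position: [0.6499, -0.0188, 0.0264]
tool_rot: [2.691, 1.622, -0.0]
ft_force: [-0.0, -0.1, 0.1]
grip_width: 0.928
grip_force: 0.0
```

{"name": "jog_arm", "arguments": {
  "increments": [
    {"tx": 0, "ty": 0, "tz": -20, "wx": 0, "wy": 0, "wz": 0, "gripper": 1},
    {"tx": 0, "ty": 0, "tz": -50, "wx": 0, "wy": 0, "wz": 0, "gripper": 1},
    {"tx": 0, "ty": 0, "tz": -90, "wx": 0, "wy": 0, "wz": 0, "gripper": 1},
    {"tx": 0, "ty": 0, "tz": -130, "wx": 0, "wy": 0, "wz": 0, "gripper": 1},
    {"tx": 0, "ty": 0, "tz": -160, "wx": 0, "wy": 0, "wz": 0, "gripper": 1}
  ]
}}

```text
time: 12.52
position: [0.6507, -0.0192, 0.1899]
tool_rot: [2.69, 1.62, 0.004]
ft_force: [1.4, 0.3, -0.0]
grip_width: 0.998
grip_force: 0.0
```

{"name": "jog_arm", "arguments": {
  "increments": [
    {"tx": 35, "ty": -10, "tz": 0, "wx": 0, "wy": 0, "wz": 0, "gripper": 1},
    {"tx": 70, "ty": -30, "tz": 0, "wx": 0, "wy": 0, "wz": 0, "gripper": 1},
    {"tx": 105, "ty": -50, "tz": 0, "wx": 0, "wy": 0, "wz": 0, "gripper": 1},
    {"tx": 140, "ty": -70, "tz": 0, "wx": 0, "wy": 0, "wz": 0, "gripper": 1},
    {"tx": 175, "ty": -90, "tz": 0, "wx": 0, "wy": 0, "wz": 0, "gripper": 1}
  ]
}}

```text
time: 12.93
position: [0.6518, 0.1798, 0.1867]
tool_rot: [-2.691, -1.621, -0.001]
ft_force: [0.5, 0.5, -0.1]
grip_width: 0.999
grip_force: 0.0
```

{"name": "jog_arm", "arguments": {
  "increments": [
    {"tx": 35, "ty": -20, "tz": 0, "wx": 0, "wy": 0, "wz": 0, "gripper": 1},
    {"tx": 70, "ty": -40, "tz": 0, "wx": 0, "wy": 0, "wz": 0, "gripper": 1},
    {"tx": 105, "ty": -60, "tz": 0, "wx": 0, "wy": 0, "wz": 0, "gripper": 1},
    {"tx": 140, "ty": -80, "tz": 0, "wx": 0, "wy": 0, "wz": 0, "gripper": 1},
    {"tx": 150, "ty": -90, "tz": 0, "wx": 0, "wy": 0, "wz": 0, "gripper": 1}
  ]
}}

```text
time: 13.35
position: [0.64, 0.3618, 0.1853]
tool_rot: [-2.68, -1.631, -0.001]
ft_force: [-1.2, 2.0, -1.0]
grip_width: 0.997
grip_force: 0.0
```

```bash
python3 - <<'E'
from h import *
import cv2
i=vision.get_image("top")["color"]
cv2.imwrite("pics/crop2.png",cv2.resize(i[124:284,250:430],None,fx=3.75,fy=3.75,interpolation=cv2.INTER_CUBIC))
go((.651,-.019,.027))
E
```

```text
13.4 [0.6388 0.3629 0.1851] [-1.7  1.7  0.7] 1.006 wz needed 0.017136191698053027 tilt [ 0.0025 -0.0044 -1.    ]
(0.651, -0.019, 0.027) -> [-334.4  186.2  156.4]
```

View pics/crop2.png

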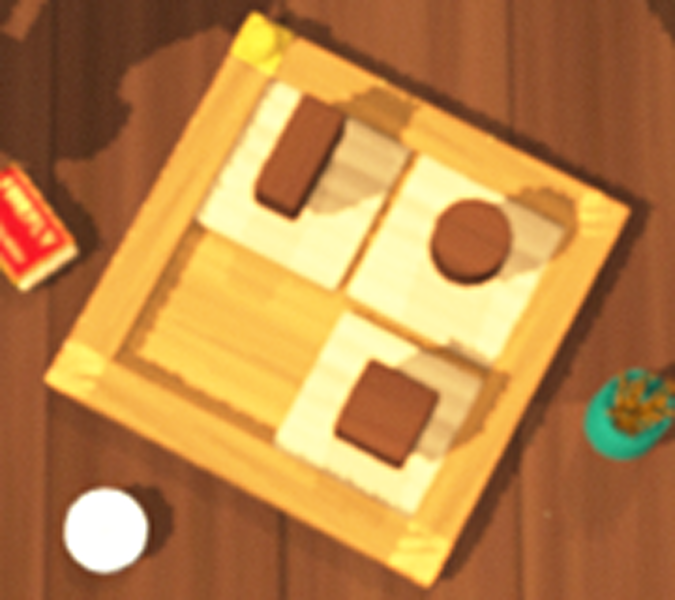

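```bash
python3 - <<'E'
from h import *
i=vision.get_image("top");c=np.array([.58737,-.03804]);t=np.radians(-28.24);r=np.array([[np.cos(t),-np.sin(t)],[np.sin(t),np.cos(t)]])
for n,p in(("round",(471,237)),("sq",(390,407)),("long",(302,151))):
    w=ray(i,(250+(p[0]+.5)/3.75-.5,124+(p[1]+.5)/3.75-.5),.058);print(n,(r.T@(w-c)*1000).round(1))
go((.6,.3,.2))
E
```

```text
round [ 45.4 -45.9]
sq [-47.2 -50.3]
long [44.6 46.4]
13.45 [0.64   0.3588 0.1852] [ 0.4 -0.4 -0.4] 0.996 wz needed 0.014403115966534985 tilt [ 5.0e-04 -2.7e-03 -1.0e+00]
(0.6, 0.3, 0.2) -> [-70.6  -8.5 -14.8]
```

{"name": "jog_arm", "arguments": {
  "increments": [
    {"tx": 0, "ty": 0, "tz": 0, "wx": 0, "wy": 0, "wz": 0, "gripper": 1},
    {"tx": 0, "ty": 0, "tz": 0, "wx": 0, "wy": 0, "wz": 0, "gripper": 1},
    {"tx": 0, "ty": 0, "tz": 0, "wx": 0, "wy": 0, "wz": 0, "gripper": 1},
    {"tx": 0, "ty": 0, "tz": 0, "wx": 0, "wy": 0, "wz": 0, "gripper": 1},
    {"tx": 0, "ty": 0, "tz": 0, "wx": 0, "wy": 0, "wz": 0, "gripper": 1}
  ]
}}

```text
time: 13.87
position: [0.6433, 0.351, 0.1869]
tool_rot: [2.692, 1.619, 0.001]
ft_force: [-0.2, 0.1, -0.4]
grip_width: 1.005
grip_force: 0.0
```

The crop shows the long tile at the stud (302,151), the square tile at the door (390,407) and the round tile at right (471,237). All three are within about 3 mm of their places, the neighbours haven't moved, and the arm is free. Handing in.

```bash
python3 -c "
from bench import ctrl
print(ctrl.close_job())"
```

```text
the job is handed in; nothing more can be done
None
```

The long-table tile is now in the window corner, the square-table tile in the door corner and the round tile in the right place, all within about 3 mm of centre; the job was handed in at about 14 s with the toothpick pot, tea light and matchbox where they were.

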